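# Level the camera and show a fingertip to its lens

## Task

The small white camera is being tried out before it is mounted, but its head has been left nodding down at the desk: lay a fingertip on top of the head and gently tip it back until the lens looks out level, without lifting the camera, tipping it over or shoving its foot along the desk. Then, without touching the front of the camera, point at the lens with the fingertips about 5 cm straight in front of it and hold them there for three seconds, so that the colleague watching the picture can see it is live. Finally take the hand well away from the camera (20 cm or more), with the head still level and the red meter case and the standing paper roll left where they are.

Things in the scene. Friction and masses are not known exactly. Their poses are not given: they have to be found in the camera images.
- camera: the small white camera, loose on the desk, 93 x 68 x 94 mm (along its x, y, z), 0.35 kg: a low round foot (x -36 to +25 mm, 60 mm wide, 13 mm high), a short neck, and on it a drum-shaped head with a black lens in its flat front. Origin: centre of the foot's underside, on the desk; z up; x points from the lens side to the back, so the lens looks along -x, more or less toward the robot
- camera_head (a joint): tilt of the camera's head about a level axis along the camera's y through x = -5 mm, z = 46 mm: 0 is level (lens looking out along -x), positive is lens down and back up, to 0.436 rad; negative is lens up, to -0.175 rad. It turns stiffly (0.05 N m: about 1 N along the arc at the top of the head) and stays where it is left
- lens (a point): centre of the lens, on the flat front face of the head (a disc of 34 mm radius); it moves with the head. Its axes are the head's: x straight back through the head (the lens looks along -x), y level, z up when level. Level, it stands at x = -42, y = 0, z = 60 mm from the camera's origin
- head_top (a point): the place for the fingertip: on top of the head, behind the hinge, on the centre line, 8 mm before the back rim; moves with the head. Level, it is at x = +22, z = 90 mm from the camera's origin; lens down by 0.4 rad, at x = +3, z = 98 mm. Touch here lightly and carry the fingertip back and down round the hinge, pressing 1 to 5 N: the head comes along. Pressed straight down, it jams
- meter_case: red hard case of a meter, loose, 120 x 60 x 30 mm, lying flat; origin at the centre of its underside, x along its length. Bystander
- paper_roll: white roll of till paper standing on end, loose, 42 mm across and 57 mm high; origin at the centre of its underside. Bystander

How it is judged:
By the outcome, as a careful person would: the job done as asked, in the order asked, and still so for the second after the job is handed in, with the robot touching nothing.
It also fails if it takes over 58 s, if anything falls off the work surface, if the arm or the gripper's body presses on something with over 40 N, if the wrist force passes 120 N, or if a joint passes its speed limit or range.

## Robot

A 6-joint arm with a two-finger parallel gripper is mounted at the origin on a cart in front of the work surface, level with it; the furniture and walls round the work are solid. World frame = base frame: x ahead of the robot, y to its left, z up, the work surface at z = 0. Lengths are in m, angles in rad, forces in N, time in s.
With the tool pointing down it reaches from about 0.375 to 0.9 m from the base axis. Payload 3.1 kg.
Tool frame: the origin (TCP) lies between the finger pads, 19 mm behind the fingertips; this is the grasp point; z points along the fingers, y is the line along which they close (so a half turn about z gives the same grasp; the last joint's range is limited). The gripper opens to 85 mm and grips with 20 to 120 N. Pads are 22 mm wide; open, the fingers measure 114 mm over their backs; the gripper's body (76 mm by 85 mm) begins 54 mm behind the grasp point. The pads swing forward as they close: fully open they stand 13 mm farther back than shut.
Start: joints at [1.103, 0.527, 1.433, -0, 1.181, -0.178], TCP at [0.178, 0.599, 0.25] pointing down, gripper open.
Joint ranges: [-3.08, 3.08], [-0.75, 2.2], [0.22, 2.44], [-1.43, 4.57], [0, 2.65], [-2.85, 2.85]. Speed limits (rad/s): [2.79, 2.79, 3.14, 3.14, 3.14, 3.14].

## Interface

Orientations are given as a unit quaternion [x, y, z, w].
In Python, from station import manip gives the robot as it stands.
- The arm moves only by the shell command python3 -m crank 'ROWS' [FORCE]. ROWS is JSON, a list of rows, each an object with "dp": the shift along the tool's x, y, z normalised to -1 to 1, where 1 is 50 cm, a list of three; "delta_rot": the turn, a rotation vector about the tool's x, y, z normalised to -1 to 1, where 1 is 2 pi rad, a list of three; "fingers": the opening, from -1 (shut) to 1 (fully open). A call has 1 to 12 rows; each row shifts and turns the commanded pose from where the row before left it, along the tool's axes as they then stand; what a row does not reach is not made up. A row lasts 1/12 s, in which the tool goes at most 41.7 mm and 7.16 degrees, less where a joint would pass 70% of its speed; a pose out of reach is approached as far as the arm can. A call with a number of a shift or a turn outside -1 to 1 is refused whole. A call with a gripper value outside its range is refused whole. The fingers move at their own pace and stop on an object; FORCE is the grip in N (left out, the last holds). Time passes only in rows, so rows that do not move let the fingers close. It gives the time, the measured TCP pose, the force, the opening and the grip force at its end, in the units of the state.
- manip.sense(): the state, without advancing time (a new reading comes with each control period).
- manip.snapshot(name): name is "side" or "top"; returns (picture, depth): 420x560x3 uint8, red, green, blue; 420x560 float32, m along the optical axis (not along the pixel's ray), 0 where there is no reading.
- manip.camera_model(name): a dict with "fx", "fy", "cx", "cy" (pixels), "origin" and "attitude" of the camera in the world. Camera axes: x right, y up, looking along -z (the intrinsics and any distortion apply to the point x, -y, -z); pixel columns grow to the right and rows downward; lengths in m; the calibration is good to about 2 mm. A picture is of the moment at which its call begins. camera_model takes no time and is no camera call.
- manip.sign_off(): hands the job in; it is judged then, once.
The state is a dict: "t": time; "q": joint angles; "qd": joint speeds; "tau": joint torques, N m; "tcp_pos": TCP position; "tool_rot": TCP orientation; "force": force on the tool from outside, world axes, zero at the start; "ft_torque": the same for the moment, N m; "finger_gap": opening from 0.0 (shut) to 1.0 (fully open); "gripper_force": force on a finger pad.
Only numpy, scipy, OpenCV 4.12 (cv2) and the standard library are available. Lean on these libraries where they do the work, as an engineer would, in place of code of your own. Each camera call takes 0.05 s, during which the arm holds its last target. There are 200 camera calls.

## Working session

There is one attempt and no reset: what is moved stays moved. The work goes in short steps, Python scripts to look and compute and a shell command to move; the robot and the scene stay as the last step left them, time stands still between calls to the robot, and variables do not carry over. Pictures are saved under pics/ and viewed, at most 10 in all, crops included, and the job is handed in when it is done.

```bash
mkdir -p pics
cat > h.py <<'E'
import numpy as np,cv2
from station import manip
from scipy.spatial.transform import Rotation as R
def snap(n,f):
    p,d=manip.snapshot(n); cv2.imwrite(f'pics/{f}.png',p[:,:,::-1]); np.savez(f'/tmp/{f}.npz',p=p,d=d); return p,d
def att(m):
    a=np.array(m['attitude'],float)
    return a if a.shape==(3,3) else R.from_quat(a).as_matrix()
def cloud(n,d):
    m=manip.camera_model(n); v,u=np.mgrid[:d.shape[0],:d.shape[1]]
    c=np.stack([(u-m['cx'])/m['fx']*d,-(v-m['cy'])/m['fy']*d,-d],-1)
    return c@att(m).T+np.array(m['origin'])
E
python3 - <<'E'
from h import *
print(manip.sense())
for n in('side','top'):
    print(manip.camera_model(n)); p,d=snap(n,n+'0')
a=np.hstack([cv2.imread('pics/side0.png'),cv2.imread('pics/top0.png')])
E
```

```text
{'t': 0.0, 'q': array([ 1.10349755e+00,  5.28446112e-01,  1.43395900e+00, -2.06860040e-05,
        1.18139709e+00, -1.78483434e-01]), 'qd': array([ 0.00121198,  0.00102377,  0.00053549, -0.00219407, -0.00263643,
        0.00059465]), 'tau': array([ 1.14545583e-04, -4.42349946e+01, -1.78022522e+01, -2.47319131e-04,
        8.59510998e-03, -2.46893652e-07]), 'tcp_pos': array([0.17765458, 0.59848347, 0.24902787]), 'tool_rot': array([ 1.43902309e-01,  9.89591282e-01, -1.05071693e-03, -3.41485481e-04]), 'force': array([ 0.19718531, -0.98319092,  0.16284369]), 'ft_torque': array([-0.01521514, -0.03418965,  0.00925895]), 'gripper_force': 0.0, 'finger_gap': 0.9962155972152014}
{'fx': 388.1369557358426, 'fy': 388.1369557358426, 'cx': 282.00080923440817, 'cy': 213.07651494908185, 'origin': array([0.91365606, 0.37250741, 0.82341774]), 'attitude': array([0.11909758, 0.24363299, 0.86175117, 0.42876993])}
{'fx': 397.96372709391204, 'fy': 397.96372709391204, 'cx': 286.14858917093443, 'cy': 213.87829659940024, 'origin': array([0.45254397, 0.1126126 , 0.93406638]), 'attitude': array([-0.03267266,  0.04321208,  0.70717867, -0.70495641])}
```

View pics/side0.png

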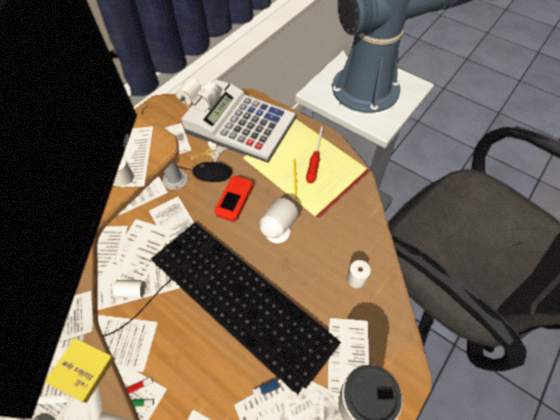

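View pics/top0.png

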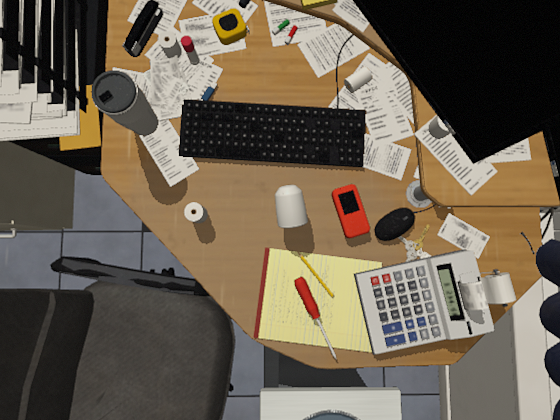

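The side view shows the camera at about (280,218), the meter at (234,198) and the roll at (359,273). In the top view they are at (290,207), (350,210) and (195,212), with the lens end facing down the picture toward the robot.

```bash
cat > fit.py <<'E'
from h import *
from scipy.optimize import least_squares
def pts(names,c0=None,rad=.085):
    out=[]
    for n,f in names:
        z=np.load(f'/tmp/{f}.npz'); P=cloud(n,z['d']); ok=z['d']>0
        out.append((P[ok],z['p'][ok]))
    return out
# head model: drum (cyl axis head x from front x=-42..30, radius 34, centre z=60); hinge (-5,46)
def tohead(p,x,y,yaw,t):
    c,s=np.cos(yaw),np.sin(yaw); q=p-[x,y,0]
    cx=c*q[:,0]+s*q[:,1]; cy=-s*q[:,0]+c*q[:,1]; cz=q[:,2]
    # tilt t: lens down -> undo. back up: a vector (+x) maps to (cos t, sin t)
    a,b=cx+.005,cz-.046
    return np.c_[np.cos(t)*a+np.sin(t)*b-.005,cy,-np.sin(t)*a+np.cos(t)*b+.046]
def res(v,p,sd=None):
    h=tohead(p,*v[:4]); r=np.hypot(h[:,1],h[:,2]-.060)
    dx=np.abs(h[:,0]+.006)-.036; dr=r-.034   # length of drum -42..30
    return np.where((dx>0)&(dr>0),np.hypot(dx,dr),np.maximum(dx,dr))
E
python3 - <<'E'
from fit import *
(Ps,Cs),(Pt,Ct)=pts([('side','side0'),('top','top0')])
def obj(P,C,c,r,z0,z1):
    m=(np.hypot(*(P[:,:2]-c).T)<r)&(P[:,2]>z0)&(P[:,2]<z1); return P[m],C[m]
m=manip.camera_model('top');P=cloud('top',np.load('/tmp/top0.npz')['d'])
for n,(u,v) in dict(cam=(290,207),meter=(350,210),roll=(195,212),desk=(250,200)).items(): print(n,P[v,u])
c=P[207,290,:2]
H=[]
for PP,CC in((Ps,Cs),(Pt,Ct)):
    a,b=obj(PP,CC,c,.09,.035,.13); print(len(a),a.min(0),a.max(0)); H.append(a)
    for i,k in enumerate((P[210,350,:2],P[212,195,:2])):
        g,_=obj(PP,CC,k,.075,.012,.08); print(' by',i,len(g),g.mean(0),g.min(0),g.max(0))
for name,h in(('side',H[0]),('top',H[1]),('both',np.vstack(H))):
  for t0 in(.3,):
    s=least_squares(lambda v:res(v,h),[c[0],c[1],0,t0],loss='soft_l1',f_scale=.002)
    print(name,s.x.round(4),np.median(np.abs(res(s.x,h))))
E
```

```text
cam [0.55812832 0.09157017 0.0911937 ]
meter [ 0.55854061 -0.0474871   0.03028458]
roll [0.55587451 0.30872063 0.02020613]
desk [ 0.58683288  0.18410883 -0.00271294]
1064 [0.51547209 0.05479757 0.04509895] [0.61245979 0.12512336 0.10018418]
 by 0 1070 [ 0.5627447  -0.0463417   0.02707007] [ 0.49788219 -0.11783923  0.01201024] [ 0.62104782 -0.00661856  0.0344098 ]
 by 1 451 [0.55876538 0.3059214  0.04863383] [0.53220293 0.28383812 0.012366  ] [0.57521284 0.32567391 0.06030258]
1157 [0.51646886 0.05314038 0.05264062] [0.60990949 0.1239212  0.09984375]
 by 0 1355 [ 0.55762382 -0.05022671  0.02699008] [ 0.49696548 -0.11804899  0.01208359] [ 0.62065813 -0.00806009  0.03527052]
 by 1 350 [0.55262731 0.30109196 0.05087782] [0.53312771 0.28304121 0.01258739] [0.57454674 0.32366859 0.06059155]
side [0.5783 0.0919 0.1261 0.2124] 0.0015414142264597135
top [0.577  0.0916 0.1353 0.264 ] 0.0012191343071432381
both [0.5776 0.0917 0.1274 0.2426] 0.0013350575210312257
```

```bash
cat >> fit.py <<'E'
def res2(v,p):
    h=tohead(p,*v[:4]); r=np.hypot(h[:,1],h[:,2]-.060); x=h[:,0]
    prof=np.array([[-42,0],[-42,34],[-20,1e3*v[4]],[0,1e3*v[5]],[22,30],[30,1e3*v[6]],[38,1e3*v[7]],[45,1e3*v[8]],[51,0]])/1e3
    q=np.c_[x,r]; d=[]
    for a,b in zip(prof[:-1],prof[1:]):
        u=np.clip((q-a)@(b-a)/((b-a)@(b-a)),0,1); d.append(np.linalg.norm(q-a-u[:,None]*(b-a),axis=1))
    return np.min(d,0)
def fit(h,c,t0=.3):
    s=least_squares(lambda v:res2(v,h),[c[0],c[1],.1,t0,.034,.033,.028,.023,.016],loss='soft_l1',f_scale=.0015)
    return s.x,np.median(res2(s.x,h))
def head(names,c=(.577,.092),t0=.3,cond=None):
    H=[]
    for P,C in pts(names):
        m=(np.hypot(*(P[:,:2]-c).T)<.075)&(P[:,2]>.04)&(P[:,2]<.115)
        if cond is not None: m&=cond(P,C)
        H.append(P[m])
    return H
E
python3 - <<'E'
from fit import *
H=head([('side','side0'),('top','top0')],(.567,.092))
for h in(H[0],H[1],np.vstack(H)):
    for t0 in (.15,.4):
        x,e=fit(h,(.577,.092),t0); print(x.round(4),e)
# foot: low white points in side
for (P,C),n in zip(pts([('side','side0'),('top','top0')]),'st'):
    m=(np.hypot(*(P[:,:2]-[.577,.092]).T)<.07)&(P[:,2]>.008)&(P[:,2]<.02)&(C.min(1)>130)
    print(n,m.sum(),P[m].min(0) if m.any() else'',P[m].max(0) if m.any() else'', P[m].mean(0))
    m=(np.hypot(*(P[:,:2]-[.577,.092]).T)<.15)&(abs(P[:,2])<.01); print('desk z',np.median(P[m][:,2]))
ims=[cv2.resize(cv2.imread(f'pics/{f}.png')[v-45:v+45,u-45:u+45],(390,390),interpolation=cv2.INTER_CUBIC) for f,u,v in(('side0',280,218),('top0',290,207))]
cv2.imwrite('pics/c1.png',np.hstack(ims))
E
```

```text
[0.567  0.0913 0.1557 0.3256 0.0336 0.0327 0.0304 0.0252 0.0199] 0.0006208096879657455
[0.567  0.0913 0.1557 0.3256 0.0336 0.0327 0.0304 0.0252 0.0199] 0.0006208014099601092
[0.5736 0.0916 0.1499 0.3076 0.0338 0.0326 0.0309 0.0055 0.2051] 0.000886644133045018
[0.5701 0.0911 0.1525 0.32   0.0332 0.0319 0.0298 0.0234 0.0158] 0.0006951334991719862
[0.5678 0.0912 0.1552 0.3261 0.0332 0.0321 0.03   0.0249 0.0186] 0.0007818946332320641
[0.5678 0.0912 0.1553 0.3261 0.0332 0.0321 0.03   0.0249 0.0186] 0.0007819519804489209
s 84 [0.54346201 0.08054973 0.00800622] [0.59304904 0.11919885 0.01360013] [0.57189454 0.10854311 0.00962419]
desk z 0.0003916370282853743
t 0   [nan nan nan]
desk z -0.0004157876081479217<stdin>:9: RuntimeWarning: Mean of empty slice.
  ret = um.true_divide(
```

View pics/c1.png

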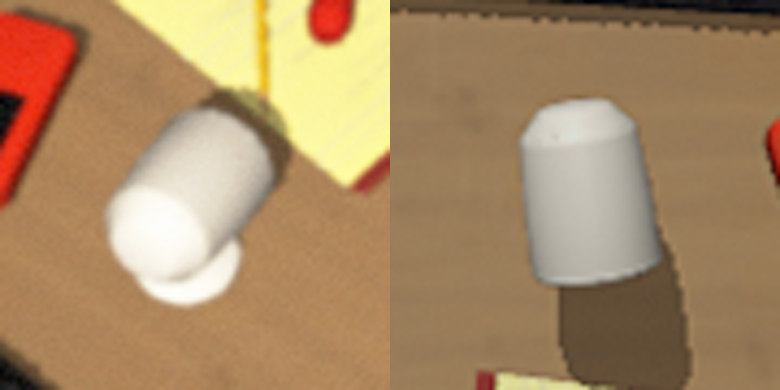

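The crop shows the head nodding toward the robot: its front rim is low at the bottom of the right-hand panel and its domed back is up. The fit gives the camera at (0.568, 0.091), yaw 0.155 and tilt 0.326. Next I work out the poses.

```bash
cat > plan.py <<'E'
from h import *
X,Y,YAW=.568,.0912,.155
xc=np.array([np.cos(YAW),np.sin(YAW),0]); yc=np.array([-np.sin(YAW),np.cos(YAW),0]); zc=np.array([0,0,1.])
def cam(x,y,z): return np.array([X,Y,0])+x*xc+y*yc+z*zc
def frame(d): y=yc; return np.c_[np.cross(y,d),y,d]
def touch(t,gap=0):  # tool normal to head top, tip at head_top + gap
    d=np.sin(t)*xc-np.cos(t)*zc
    a,b=.027,.044
    p=cam(-.005+a*np.cos(t)-b*np.sin(t),0,.046+a*np.sin(t)+b*np.cos(t))
    return p-(.019+gap)*d,frame(d)
def point(el,dist=.05): # el: angle below horizontal
    d=np.cos(el)*xc-np.sin(el)*zc
    return cam(-.042-dist,0,.060)-.019*d,frame(d)
def go(p,Rt,cur=None):
    s=manip.sense(); P=np.array(s['tcp_pos']);Q=R.from_quat(s['tool_rot']).as_matrix()
    rv=R.from_matrix(Q.T@Rt).as_rotvec()
    print('t',round(s['t'],2),'pos',P.round(4),'tgt',p.round(4),'F',np.round(s['force'],2),'gap',round(s['finger_gap'],3))
    print('dp now-axes',(Q.T@(p-P)/.5).round(4),'dp after turn',(Rt.T@(p-P)/.5).round(4),'rot/2pi',(rv/2/np.pi).round(4),'deg',np.degrees(rv).round(2))
E
python3 -c "
from plan import *
go(*touch(.326,.06))"
```

```text
t 0.1 pos [0.1777 0.5986 0.2491] tgt [0.5494 0.0883 0.1712] F [-0.66  0.94 -0.54] gap 1.0
dp now-axes [-1.0034 -0.7663  0.1571] dp after turn [-0.4966 -1.1231  0.3325] rot/2pi [-0.0118 -0.0511 -0.07  ] deg [ -4.25 -18.41 -25.18]
```

```bash
python3 -m crank '[{"dp":[-0.056,-0.042,0],"delta_rot":[0,0,0],"fingers":-1},{"dp":[-0.056,-0.042,0],"delta_rot":[0,0,0],"fingers":-1},{"dp":[-0.056,-0.042,0],"delta_rot":[0,0,0],"fingers":-1},{"dp":[-0.056,-0.042,0],"delta_rot":[0,0,0],"fingers":-1},{"dp":[-0.056,-0.042,0],"delta_rot":[0,0,0],"fingers":-1},{"dp":[-0.056,-0.042,0],"delta_rot":[0,0,0],"fingers":-1},{"dp":[-0.056,-0.042,0],"delta_rot":[0,0,0],"fingers":-1},{"dp":[-0.056,-0.042,0],"delta_rot":[0,0,0],"fingers":-1},{"dp":[-0.056,-0.042,0],"delta_rot":[0,0,0],"fingers":-1},{"dp":[-0.056,-0.042,0],"delta_rot":[0,0,0],"fingers":-1},{"dp":[-0.056,-0.042,0],"delta_rot":[0,0,0],"fingers":-1},{"dp":[-0.056,-0.042,0],"delta_rot":[0,0,0],"fingers":-1}]'
python3 -m crank '[{"dp":[-0.056,-0.042,0],"delta_rot":[0,0,0],"fingers":-1},{"dp":[-0.056,-0.042,0],"delta_rot":[0,0,0],"fingers":-1},{"dp":[-0.056,-0.042,0],"delta_rot":[0,0,0],"fingers":-1},{"dp":[-0.056,-0.042,0],"delta_rot":[0,0,0],"fingers":-1},{"dp":[0,0,0],"delta_rot":[-0.0024,-0.01,-0.014],"fingers":-1},{"dp":[0,0,0],"delta_rot":[-0.0024,-0.01,-0.014],"fingers":-1},{"dp":[0,0,0],"delta_rot":[-0.0024,-0.01,-0.014],"fingers":-1},{"dp":[0,0,0],"delta_rot":[-0.0024,-0.01,-0.014],"fingers":-1},{"dp":[0,0,0],"delta_rot":[-0.0024,-0.01,-0.014],"fingers":-1},{"dp":[0,0,0],"delta_rot":[0,0,0],"fingers":-1}]'
python3 -c "
from plan import *
go(*touch(.326,.06))"
```

```text
t: 1.1
tcp_pos: [0.4287, 0.2603, 0.2498]
tool_rot: [0.144, 0.99, -0.0, -0.0]
force: [0.2, -0.1, -0.4]
finger_gap: 0.004
gripper_force: 0.0
t: 1.93
tcp_pos: [0.5083, 0.1491, 0.2486]
tool_rot: [-0.077, 0.985, 0.015, 0.157]
force: [-0.6, -0.2, -1.0]
finger_gap: -0.002
gripper_force: 0.0
t 1.93 pos [0.5083 0.1491 0.2486] tgt [0.5494 0.0883 0.1712] F [-0.65 -0.24 -1.05] gap -0.002
dp now-axes [-0.0112 -0.1336  0.166 ] dp after turn [-0.0096 -0.1328  0.1668] rot/2pi [ 0.0008 -0.0016 -0.    ] deg [ 0.28 -0.56 -0.  ]
```

```bash
python3 -m crank '[{"dp":[-0.004,-0.045,0.02],"delta_rot":[0.0004,-0.0008,0],"fingers":-1},{"dp":[-0.004,-0.045,0.02],"delta_rot":[0.0004,-0.0008,0],"fingers":-1},{"dp":[-0.004,-0.043,0.03],"delta_rot":[0,0,0],"fingers":-1},{"dp":[0,0,0.03],"delta_rot":[0,0,0],"fingers":-1},{"dp":[0,0,0.03],"delta_rot":[0,0,0],"fingers":-1},{"dp":[0,0,0.03],"delta_rot":[0,0,0],"fingers":-1},{"dp":[0,0,0.005],"delta_rot":[0,0,0],"fingers":-1},{"dp":[0,0,0],"delta_rot":[0,0,0],"fingers":-1},{"dp":[0,0,0],"delta_rot":[0,0,0],"fingers":-1}]'
python3 - <<'E'
from plan import *
go(*touch(.326,.06))
p,d=snap('side','s1');q,e=snap('top','t1')
a=cv2.resize(p[120:280,190:370],(400,356))[:,:,::-1];b=cv2.resize(q[110:270,200:380],(400,356))[:,:,::-1]
cv2.imwrite('pics/c2.png',np.hstack([a,b]))
for i in range(4): print(manip.sense()['force'].round(2)); manip.snapshot('top')
E
```

```text
t: 2.68
tcp_pos: [0.5541, 0.0889, 0.1739]
tool_rot: [-0.076, 0.984, 0.013, 0.164]
force: [0.5, -0.2, -0.5]
finger_gap: 0.0
gripper_force: 0.0
t 2.68 pos [0.5541 0.0889 0.1739] tgt [0.5494 0.0883 0.1712] F [ 0.46 -0.25 -0.49] gap 0.0
dp now-axes [0.0107 0.0003 0.002 ] dp after turn [0.0107 0.0003 0.002 ] rot/2pi [-0.0001  0.0006 -0.0002] deg [-0.03  0.23 -0.09]
[0.11 0.02 0.03]
[-0.05  0.32 -0.35]
[-0.44 -0.13  0.11]
[-0.42 -0.72 -0.87]
```

View pics/c2.png

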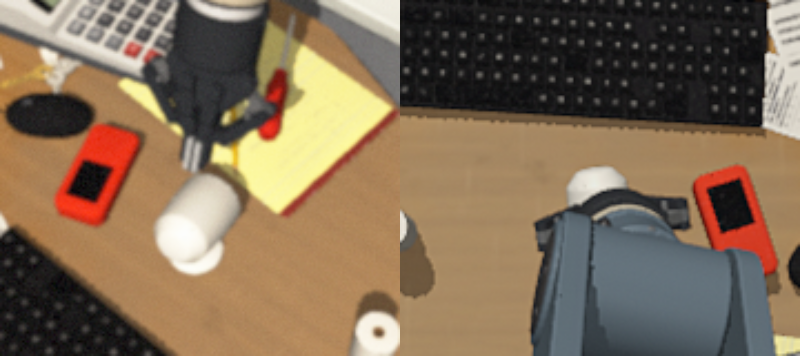

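The fingertips are above the head's centre line, and the meter and roll are undisturbed. I'm lowering them.

```bash
python3 -m crank '[{"dp":[0.005,0,0.02],"delta_rot":[0,0.0006,0],"fingers":-1},{"dp":[0.005,0,0.02],"delta_rot":[0,0,0],"fingers":-1},{"dp":[0,0,0.02],"delta_rot":[0,0,0],"fingers":-1},{"dp":[0,0,0.02],"delta_rot":[0,0,0],"fingers":-1},{"dp":[0,0,0.016],"delta_rot":[0,0,0],"fingers":-1},{"dp":[0,0,0.01],"delta_rot":[0,0,0],"fingers":-1},{"dp":[0,0,0],"delta_rot":[0,0,0],"fingers":-1},{"dp":[0,0,0],"delta_rot":[0,0,0],"fingers":-1}]'
python3 - <<'E'
from plan import *
go(*touch(.326,0))
p,d=snap('side','s2')
cv2.imwrite('pics/c3.png',cv2.resize(p[150:270,210:350],(700,600),interpolation=cv2.INTER_CUBIC)[:,:,::-1])
E
```

```text
t: 3.65
tcp_pos: [0.5661, 0.0906, 0.1214]
tool_rot: [-0.076, 0.984, 0.012, 0.162]
force: [-0.2, -0.6, 1.3]
finger_gap: 0.008
gripper_force: 0.0
t 3.65 pos [0.5661 0.0906 0.1214] tgt [0.5684 0.0913 0.1143] F [-0.22 -0.56  1.34] gap 0.008
dp now-axes [-0.0001  0.0005  0.0149] dp after turn [-0.0001  0.0005  0.0149] rot/2pi [-0.0001 -0.     -0.0001] deg [-0.03 -0.   -0.05]
```

View pics/c3.png

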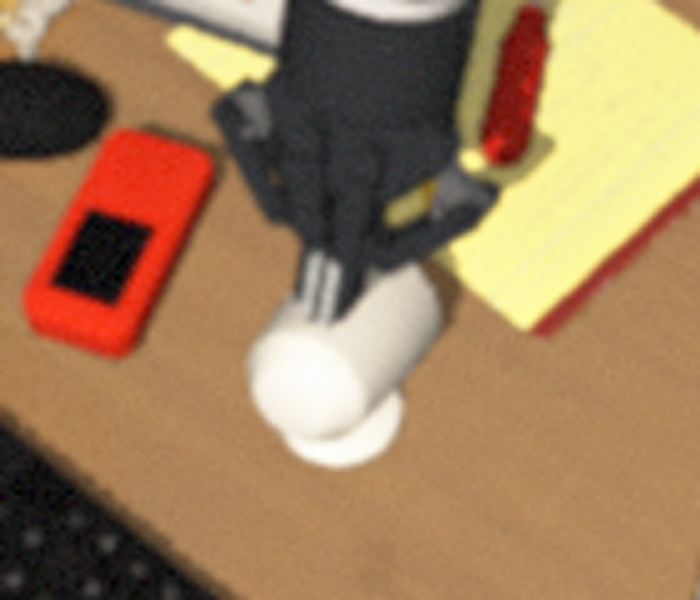

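The tips sit a few mm above the head, near the rear rim and roughly on the centre line. I'll descend in small steps and watch the force.

```bash
python3 -m crank '[{"dp":[0,0,0.003],"delta_rot":[0,0,0],"fingers":-1},{"dp":[0,0,0.003],"delta_rot":[0,0,0],"fingers":-1},{"dp":[0,0,0.003],"delta_rot":[0,0,0],"fingers":-1},{"dp":[0,0,0],"delta_rot":[0,0,0],"fingers":-1},{"dp":[0,0,0],"delta_rot":[0,0,0],"fingers":-1}]'
for i in 1 2 3; do :; done
python3 -m crank '[{"dp":[0,0,0.002],"delta_rot":[0,0,0],"fingers":-1},{"dp":[0,0,0],"delta_rot":[0,0,0],"fingers":-1},{"dp":[0,0,0],"delta_rot":[0,0,0],"fingers":-1}]'
python3 - <<'E'
from plan import *
f=[]
for i in range(4): f.append(manip.sense()['force']); manip.snapshot('side')
go(*touch(.326,0)); print(np.mean(f,0).round(2),np.std(f,0).round(2))
E
```

```text
t: 4.12
tcp_pos: [0.5675, 0.0908, 0.1177]
tool_rot: [-0.076, 0.984, 0.012, 0.162]
force: [-0.6, -0.4, 0.7]
finger_gap: 0.004
gripper_force: 0.0
t: 4.37
tcp_pos: [0.5678, 0.0908, 0.1167]
tool_rot: [-0.076, 0.984, 0.012, 0.162]
force: [0.0, 0.3, 0.6]
finger_gap: 0.003
gripper_force: 0.0
t 4.57 pos [0.5678 0.0909 0.1167] tgt [0.5684 0.0913 0.1143] F [ 0.73 -0.08  0.27] gap -0.001
dp now-axes [0.0003 0.0006 0.005 ] dp after turn [0.0003 0.0006 0.005 ] rot/2pi [-0.0001  0.0001 -0.0001] deg [-0.04  0.04 -0.04]
[ 0.04 -0.39 -0.12] [0.61 0.63 0.49]
```

```bash
cat > f.py <<'E'
from plan import *
import sys
f=[]
for i in range(4): f.append(manip.sense()['force']); manip.snapshot('side')
go(*touch(float(sys.argv[1]),0)); print('Fmean',np.mean(f,0).round(2))
E
for k in 1; do python3 -m crank '[{"dp":[0,0,0.002],"delta_rot":[0,0,0],"fingers":-1},{"dp":[0,0,0],"delta_rot":[0,0,0],"fingers":-1}]' >/dev/null; python3 f.py .326
python3 -m crank '[{"dp":[0,0,0.001],"delta_rot":[0,0,0],"fingers":-1},{"dp":[0,0,0],"delta_rot":[0,0,0],"fingers":-1}]'>/dev/null; python3 f.py .326; done
```

```text
t 4.93 pos [0.5681 0.0909 0.1158] tgt [0.5684 0.0913 0.1143] F [ 0.06 -0.78  0.73] gap 0.004
dp now-axes [0.0003 0.0006 0.0029] dp after turn [0.0003 0.0006 0.0029] rot/2pi [-0.0001  0.0001 -0.0001] deg [-0.04  0.04 -0.05]
Fmean [-0.01  0.02  0.  ]
t 5.3 pos [0.5683 0.0909 0.1153] tgt [0.5684 0.0913 0.1143] F [ 0.17 -0.03 -0.2 ] gap 0.0
dp now-axes [0.0003 0.0006 0.0019] dp after turn [0.0003 0.0006 0.0019] rot/2pi [-0.0001  0.0001 -0.0001] deg [-0.04  0.04 -0.05]
Fmean [-0.14  0.27 -0.  ]
```

```bash
python3 -m crank '[{"dp":[0,0,0.002],"delta_rot":[0,0,0],"fingers":-1},{"dp":[0,0,0],"delta_rot":[0,0,0],"fingers":-1}]' >/dev/null; python3 f.py .326
python3 -m crank '[{"dp":[0,0,0.001],"delta_rot":[0,0,0],"fingers":-1},{"dp":[0,0,0],"delta_rot":[0,0,0],"fingers":-1}]'>/dev/null; python3 f.py .326
```

```text
t 5.67 pos [0.5686 0.091  0.1143] tgt [0.5684 0.0913 0.1143] F [0.34 0.45 0.67] gap 0.0
dp now-axes [ 0.0002  0.0006 -0.0001] dp after turn [ 0.0002  0.0006 -0.0001] rot/2pi [-0.0001  0.0001 -0.0001] deg [-0.04  0.03 -0.05]
Fmean [-0.2   0.34  0.17]
t 6.03 pos [0.5689 0.091  0.1141] tgt [0.5684 0.0913 0.1143] F [-0.75  0.37  1.72] gap 0.002
dp now-axes [ 0.0007  0.0006 -0.0008] dp after turn [ 0.0007  0.0006 -0.0008] rot/2pi [-0.0001  0.0002 -0.0001] deg [-0.05  0.07 -0.05]
Fmean [-0.39  0.18  2.77]
```

Contact at about 2.8 N. Now I carry the tip round the hinge, 0.02 rad per row.

```bash
python3 -m crank '[{"dp":[-0.0025,0,0.0011],"delta_rot":[0,0.0032,0],"fingers":-1},{"dp":[-0.0025,0,0.0011],"delta_rot":[0,0.0032,0],"fingers":-1},{"dp":[-0.0025,0,0.0011],"delta_rot":[0,0.0032,0],"fingers":-1}]' ; python3 f.py .266
```

```text
t: 6.28
tcp_pos: [0.5727, 0.0916, 0.1136]
tool_rot: [-0.076, 0.988, 0.01, 0.132]
force: [-1.1, 0.7, 3.2]
finger_gap: 0.004
gripper_force: 1.4
t 6.48 pos [0.5736 0.0916 0.1138] tgt [0.5724 0.0919 0.1139] F [1.19 1.53 2.48] gap -0.004
dp now-axes [ 0.0021  0.0009 -0.0007] dp after turn [ 0.0021  0.0009 -0.0007] rot/2pi [-0.0002  0.0005 -0.0001] deg [-0.07  0.16 -0.05]
Fmean [0.07 0.51 2.76]
```

```bash
cat > chk.py <<'E'
from fit import *
import sys
# fixed profile from first fit; free: x,y,yaw,tilt ; also tilt only
PR=[.0334,.0324,.0302,.0250,.0190]
def est(names,tag):
    hs=head(names,(.567,.092),cond=lambda P,C:(C.min(1)>75)&(C.max(1).astype(int)-C.min(1)<45))
    h=np.vstack(hs)
    # drop finger points far from model
    v=np.array([.5675,.0912,.155,float(sys.argv[1])])
    for k in range(3):
        d=res2(np.r_[v,PR],h); g=h[d<.006]
        s=least_squares(lambda q:res2(np.r_[q,PR],g),v,loss='soft_l1',f_scale=.0015); v=s.x
    s2=least_squares(lambda q:res2(np.r_[.567,.0913,.1557,q],g) if 0 else res2(np.r_[.567,.0913,.1557,q,PR],g),v[3:],loss='soft_l1',f_scale=.0015)
    print(tag,len(g),v.round(4),'tilt-only',s2.x.round(3),np.median(res2(np.r_[v,PR],g)).round(5))
if __name__=='__main__':
    est([('side','side0')],'start')
    snap('side','sn'); est([('side','sn')],'now')
E
python3 chk.py .27
```

```text
start 1052 [0.5671 0.0915 0.1549 0.3255] tilt-only [0.324] 0.00065
now 722 [0.5672 0.0915 0.1493 0.277 ] tilt-only [0.27] 0.00067
```

The head is following (tilt about 0.27) and the foot hasn't moved. I'll continue.

```bash
python3 -m crank '[{"dp":[-0.0023,0,0.0011],"delta_rot":[0,0.0032,0],"fingers":-1},{"dp":[-0.0024,0,0.0011],"delta_rot":[0,0.0032,0],"fingers":-1},{"dp":[-0.0024,0,0.0011],"delta_rot":[0,0.0032,0],"fingers":-1},{"dp":[-0.0024,0,0.0011],"delta_rot":[0,0.0032,0],"fingers":-1}]' ; python3 f.py .186; python3 chk.py .19
```

```text
t: 6.87
tcp_pos: [0.5781, 0.0923, 0.1129]
tool_rot: [-0.077, 0.993, 0.007, 0.093]
force: [0.3, -1.2, 4.4]
finger_gap: 0.001
gripper_force: 2.3
t 7.07 pos [0.5785 0.0924 0.1128] tgt [0.5778 0.0927 0.1129] F [1.01 0.94 5.02] gap 0.0
dp now-axes [ 0.0013  0.0009 -0.0005] dp after turn [ 0.0013  0.0009 -0.0005] rot/2pi [-0.0001  0.0004 -0.0002] deg [-0.05  0.14 -0.06]
Fmean [ 0.53 -0.4   3.82]
start 1052 [0.5671 0.0915 0.1549 0.3255] tilt-only [0.324] 0.00065
now 688 [0.5669 0.0916 0.1516 0.205 ] tilt-only [0.204] 0.00068
```

```bash
python3 -m crank '[{"dp":[-0.0025,0,0.0009],"delta_rot":[0,0.0032,0],"fingers":-1},{"dp":[-0.0025,0,0.0010],"delta_rot":[0,0.0032,0],"fingers":-1},{"dp":[-0.0025,0,0.0010],"delta_rot":[0,0.0032,0],"fingers":-1},{"dp":[-0.0025,0,0.0010],"delta_rot":[0,0.0032,0],"fingers":-1}]' ; python3 f.py .106; python3 chk.py .11
```

```text
t: 7.45
tcp_pos: [0.583, 0.093, 0.1116]
tool_rot: [-0.077, 0.996, 0.004, 0.053]
force: [0.5, -1.0, 4.9]
finger_gap: 0.001
gripper_force: 2.5
t 7.65 pos [0.5834 0.0932 0.1115] tgt [0.583  0.0935 0.1115] F [1.61 0.24 3.7 ] gap 0.001
dp now-axes [ 0.0006  0.0009 -0.0002] dp after turn [ 0.0006  0.0009 -0.0002] rot/2pi [-0.0001  0.0002 -0.0002] deg [-0.04  0.08 -0.06]
Fmean [ 1.14 -0.1   4.39]
start 1052 [0.5671 0.0915 0.1549 0.3255] tilt-only [0.324] 0.00065
now 632 [0.5671 0.0917 0.1543 0.1406] tilt-only [0.137] 0.00072
```

```bash
python3 -m crank '[{"dp":[-0.0036,0,0.0006],"delta_rot":[0,0.0024,0],"fingers":-1},{"dp":[-0.0034,0,0.0009],"delta_rot":[0,0.0028,0],"fingers":-1},{"dp":[-0.0032,0,0.0010],"delta_rot":[0,0.0028,0],"fingers":-1}]' ; python3 f.py .056; python3 chk.py .08
```

```text
t: 7.95
tcp_pos: [0.587, 0.0937, 0.1103]
tool_rot: [-0.077, 0.997, 0.002, 0.026]
force: [1.3, -1.7, 3.7]
finger_gap: 0.001
gripper_force: 1.7
t 8.15 pos [0.5875 0.094  0.1101] tgt [0.5862 0.094  0.1104] F [ 0.31 -0.18  2.13] gap -0.002
dp now-axes [ 0.0025  0.0006 -0.0008] dp after turn [ 0.0025  0.0006 -0.0008] rot/2pi [-0.0001 -0.0002 -0.0002] deg [-0.02 -0.08 -0.06]
Fmean [ 1.03 -0.66  3.06]
start 1052 [0.5671 0.0915 0.1549 0.3255] tilt-only [0.324] 0.00065
now 562 [0.5672 0.0917 0.1504 0.0757] tilt-only [0.073] 0.00068
```

```bash
python3 -m crank '[{"dp":[-0.0030,0,0.0011],"delta_rot":[0,0.0030,0],"fingers":-1},{"dp":[-0.0030,0,0.0012],"delta_rot":[0,0.0030,0],"fingers":-1},{"dp":[-0.0028,0,0.0012],"delta_rot":[0,0.0030,0],"fingers":-1}]' ; python3 f.py 0; python3 chk.py .02
```

```text
t: 8.45
tcp_pos: [0.5913, 0.0945, 0.1086]
tool_rot: [-0.077, 0.997, -0.0, -0.002]
force: [-0.4, -0.7, 2.4]
finger_gap: 0.003
gripper_force: 1.2
t 8.65 pos [0.592  0.0948 0.1085] tgt [0.5897 0.0946 0.109 ] F [0.27 0.93 1.17] gap -0.0
dp now-axes [ 0.0045  0.0003 -0.0009] dp after turn [ 0.0045  0.0003 -0.001 ] rot/2pi [-0.     -0.0003 -0.0002] deg [-0.   -0.09 -0.06]
Fmean [ 0.44 -0.2   1.54]
start 1052 [0.5671 0.0915 0.1549 0.3255] tilt-only [0.324] 0.00065
now 488 [0.5672 0.0916 0.1481 0.0212] tilt-only [0.019] 0.00067
```

```bash
python3 -m crank '[{"dp":[-0.0022,0,0.0012],"delta_rot":[0,0.0030,0],"fingers":-1},{"dp":[0,0,0],"delta_rot":[0,0,0],"fingers":-1}]' ; python3 f.py 0; python3 chk.py .0
```

```text
t: 8.87
tcp_pos: [0.5935, 0.0949, 0.1081]
tool_rot: [-0.077, 0.997, -0.001, -0.01]
force: [0.1, -0.3, 0.8]
finger_gap: 0.006
gripper_force: 0.8
t 9.07 pos [0.5933 0.095  0.1082] tgt [0.5897 0.0946 0.109 ] F [-0.25  0.97  1.31] gap -0.001
dp now-axes [ 0.0072  0.0004 -0.0015] dp after turn [ 0.0072  0.0004 -0.0017] rot/2pi [-0.     -0.0032 -0.0002] deg [-0.01 -1.15 -0.07]
Fmean [ 0.56 -0.36  1.61]
start 1052 [0.5671 0.0915 0.1549 0.3255] tilt-only [0.324] 0.00065
now 475 [0.5674 0.0918 0.1419 0.0276] tilt-only [0.02] 0.00067
```

The last row mostly slipped at about 1.6 N. I'll lift off and check the tilt with nothing in the way.

```bash
python3 -m crank '[{"dp":[0,0,-0.004],"delta_rot":[0,0,0],"fingers":-1},{"dp":[0,0,-0.01],"delta_rot":[0,0,0],"fingers":-1},{"dp":[0,0,-0.03],"delta_rot":[0,0,0],"fingers":-1},{"dp":[0,0,-0.04],"delta_rot":[0,0,0],"fingers":-1},{"dp":[0,0,-0.04],"delta_rot":[0,0,0],"fingers":-1},{"dp":[0,0,0],"delta_rot":[0,0,0],"fingers":-1},{"dp":[0,0,0],"delta_rot":[0,0,0],"fingers":-1}]'; python3 chk.py 0.02; python3 -c "
from plan import *
go(*touch(0,0))"
```

```text
t: 9.7
tcp_pos: [0.5954, 0.0951, 0.1715]
tool_rot: [-0.077, 0.997, -0.001, -0.009]
force: [0.7, 0.5, -0.6]
finger_gap: 0.001
gripper_force: 0.0
start 1052 [0.5671 0.0915 0.1549 0.3255] tilt-only [0.324] 0.00065
now 952 [0.5673 0.0916 0.1423 0.0059] tilt-only [-0.001] 0.00072
t 9.75 pos [0.5945 0.0951 0.1704] tgt [0.5897 0.0946 0.109 ] F [ 0.29  0.32 -0.43] gap -0.003
dp now-axes [0.0071 0.0005 0.1229] dp after turn [0.0096 0.0005 0.1227] rot/2pi [-0.0001 -0.0032 -0.0002] deg [-0.03 -1.16 -0.06]
```

The head is level (0.00 ± 0.006 rad) and the foot has not moved. Next I rise and draw back, logging joint angles to model the reach for the pointing pose.

```bash
cat > log.py <<'E'
from h import *; import json
s=manip.sense(); open('q.txt','a').write(json.dumps([list(map(float,s['q'])),list(map(float,s['tcp_pos'])),list(map(float,s['tool_rot']))])+'\n')
E
python3 log.py
python3 -m crank '[{"dp":[0,0,-0.05],"delta_rot":[0,0,0],"fingers":-1},{"dp":[0,0,-0.05],"delta_rot":[0,0,0],"fingers":-1},{"dp":[0,0,-0.05],"delta_rot":[0,0,0],"fingers":-1},{"dp":[0.06,0,-0.03],"delta_rot":[0,0,0],"fingers":-1},{"dp":[0.06,0,0],"delta_rot":[0,0,0],"fingers":-1},{"dp":[0.06,0,0],"delta_rot":[0,0,0],"fingers":-1},{"dp":[0.06,0,0],"delta_rot":[0,0,0],"fingers":-1},{"dp":[0,0,0],"delta_rot":[0,0,0],"fingers":-1}]'; python3 log.py
python3 -m crank '[{"dp":[0.02,0,0],"delta_rot":[0,-0.019,0],"fingers":-1},{"dp":[0.02,0,0],"delta_rot":[0,-0.019,0],"fingers":-1},{"dp":[0.02,0,0],"delta_rot":[0,-0.019,0],"fingers":-1},{"dp":[0,0,0],"delta_rot":[0,-0.019,0],"fingers":-1},{"dp":[0,0,0],"delta_rot":[0,-0.019,0],"fingers":-1},{"dp":[0,0,0],"delta_rot":[0,-0.019,0],"fingers":-1},{"dp":[0,0,0],"delta_rot":[0,0,0],"fingers":-1}]'; python3 log.py
python3 - <<'E'
from plan import *; import json
from scipy.optimize import least_squares,minimize
D=[json.loads(l) for l in open('q.txt')]
D.append([[1.103,.5284,1.43396,0,1.1814,-.178],[.17765,.59848,.249],[.1439,.98959,-.001,-.0003]])
A=[];B=[]
def rows(q):
    a,b,c=q[1],q[1]+q[2],q[1]+q[2]+q[4]
    return [[1,0,np.sin(a),np.sin(b),np.cos(b),np.sin(c)],[0,1,np.cos(a),np.cos(b),-np.sin(b),np.cos(c)]]
for q,p,r in D:
    A+=rows(q); B+=[np.hypot(p[0],p[1]),p[2]]
    print(np.round(q,3),np.round(p,3),'pitch',round(q[1]+q[2]+q[4],3),'dirz',R.from_quat(r).as_matrix()[:,2].round(3))
k,rs,rk,sv=np.linalg.lstsq(np.array(A),np.array(B),rcond=1e-6); print(k.round(4),rk,sv.round(3),(np.array(A)@k-B).round(4))
np.save('k.npy',k)
E
```

```text
t: 10.42
tcp_pos: [0.4698, 0.0772, 0.2607]
tool_rot: [-0.077, 0.997, -0.0, -0.016]
force: [-0.3, -0.0, -0.1]
finger_gap: -0.001
gripper_force: 0.0
t: 11.0
tcp_pos: [0.4482, 0.0813, 0.2596]
tool_rot: [-0.078, 0.958, 0.035, 0.274]
force: [-0.7, -0.0, 0.0]
finger_gap: 0.002
gripper_force: 0.0
[-0.025  0.602  1.551 -0.005  1.009 -1.747] [0.595 0.095 0.17 ] pitch 3.161 dirz [-0.02  -0.004 -1.   ]
[-0.069  0.325  1.762 -0.006  1.086 -1.791] [0.47  0.077 0.261] pitch 3.173 dirz [-0.032 -0.003 -0.999]
[-0.203  0.161  2.203  0.707  0.333 -2.559] [0.448 0.081 0.26 ] pitch 2.697 dirz [ 0.519  0.11  -0.848]
[ 1.103  0.528  1.434  0.     1.181 -0.178] [0.178 0.598 0.249] pitch 3.144 dirz [-0.001 -0.002 -1.   ]
[0.0395 0.3496 0.5806 0.3681 0.1208 0.3517] 6 [3.901 2.902 0.508 0.285 0.127 0.072] [ 0.0003  0.003  -0.0018  0.0005  0.0002 -0.0016  0.0013 -0.0019]
```

```bash
cat > kin.py <<'E'
from plan import *; import json
from scipy.optimize import least_squares
D=[json.loads(l) for l in open('q.txt')]
D.append([[1.10349755,.528446,1.433959,0,1.181397,-.178483],[.17765458,.59848347,.249028],[.143902309,.989591282,-.001050717,-.00034148]])
def rot(q): return R.from_euler('ZYYZYZ',[[q[0],q[1],q[2],q[3],q[4],q[5]]])if 0 else R.from_euler('Z',q[0])*R.from_euler('Y',q[1]+q[2])*R.from_euler('Z',q[3])*R.from_euler('Y',q[4])*R.from_euler('Z',q[5])
def fk(q,k):
    e,h,l1,l2,o,D_,l3,d5=k
    R1=R.from_euler('Z',q[0]);R2=R1*R.from_euler('Y',q[1]);R3=R2*R.from_euler('Y',q[2]);R4=R3*R.from_euler('Z',q[3]);R5=R4*R.from_euler('Y',q[4]);R6=R5*R.from_euler('Z',q[5])
    p=R1.apply([e,D_,h])+R2.apply([0,0,l1])+R3.apply([o,0,l2])+R5.apply([0,d5,l3])
    return p,R6
def fitk():
    f=lambda k:np.concatenate([fk(q,k)[0]-p for q,p,r in D]+[1e-3*(np.array(k)-[0,.35,.4,.35,0,.1,.3,0])])
    return least_squares(f,[0,.35,.4,.35,0,.1,.3,0])
if __name__=='__main__':
    for q,p,r in D:
        print((R.from_quat(r).inv()*fk(q,np.zeros(8))[1]).as_rotvec().round(3))
    s=fitk(); print(s.x.round(4)); print(s.fun[:-8].reshape(-1,3).round(4))
E
python3 kin.py
```

```text
[-0.     0.    -1.571]
[ 0.     0.    -1.571]
[-0.     0.    -1.571]
[-0.     0.    -1.571]
[ 0.      0.2742  0.588   0.3917  0.1141  0.111   0.278  -0.    ]
[[-0. -0.  0.]
 [ 0. -0.  0.]
 [ 0. -0. -0.]
 [-0.  0. -0.]]
```

```bash
cat > ik.py <<'E'
from kin import *
K=fitk().x
LO=np.array([-3.08,-.75,.22,-1.43,0,-2.85])+.06;HI=np.array([3.08,2.2,2.44,4.57,2.65,2.85])-.06
def ddir(el,ps):
    return np.cos(el)*(np.cos(ps)*xc+np.sin(ps)*yc)-np.sin(el)*zc
def solve(p,d,seeds):
    # 5-dof: position + direction (roll free)
    best=None
    for s in seeds:
        f=lambda q:np.r_[(fk(q,K)[0]-p)*10,fk(q,K)[1].as_matrix()[:,2]-d]
        r=least_squares(f,np.clip(s,LO+1e-3,HI-1e-3),bounds=(LO,HI))
        if np.abs(r.fun).max()<2e-3 and (best is None or abs(r.x-seeds[0]).max()<abs(best-seeds[0]).max()): best=r.x
    return best
def wrist(q):
    e,h,l1,l2,o,D_,l3,d5=K; q=np.array(q)
    return fk(q,K)[0]-l3*fk(q,K)[1].as_matrix()[:,2]
E
python3 - <<'E'
from ik import *
J=np.linalg.svd(fitk().jac[:-8])[1]; print('sv',J.round(4))
q0=manip.sense()['q']; rng=np.random.default_rng(0)
seeds=[q0]+[rng.uniform(LO,HI) for _ in range(10)]
tip=cam(-.092,0,.060); print('tip',tip)
for el in(0,15,30,45,60,75):
  for ps in(-75,-60,-45,-30,-15,0,15,30,45,60,75):
    d=ddir(np.radians(el),np.radians(ps)); a=np.degrees(np.arccos(d@xc))
    q=solve(tip-.019*d,d,seeds)
    if q is not None: print(el,ps,'ang',round(a),q.round(2),'wrist',wrist(q).round(2))
E
```

```text
sv [3.8966 2.9381 2.7514 0.6368 0.3684 0.2322 0.1076 0.0835]
tip [0.47710294 0.07699703 0.06      ]
0 -45 ang 45 [0.49 1.39 2.13 4.29 1.73 0.66] wrist [0.24 0.25 0.06]
0 -30 ang 30 [ 0.32  1.55  2.29  3.97  2.09 -2.2 ] wrist [0.2  0.18 0.06]
0 30 ang 30 [-0.84  1.56  2.3   1.61  1.6  -2.76] wrist [ 0.25 -0.11  0.06]
0 45 ang 45 [-0.82  1.39  2.14  1.39  1.5  -2.49] wrist [ 0.3  -0.16  0.06]
0 60 ang 60 [-0.76  1.29  1.97  1.18  1.53 -1.71] wrist [ 0.37 -0.2   0.06]
0 75 ang 75 [-0.68  1.25  1.79  1.    1.63 -2.13] wrist [ 0.45 -0.22  0.06]
15 -45 ang 47 [ 0.46  1.21  2.22  4.18  1.45 -1.55] wrist [0.25 0.25 0.14]
15 45 ang 47 [-0.79  1.22  2.23  1.49  1.27 -2.45] wrist [ 0.31 -0.15  0.14]
15 60 ang 61 [-0.74  1.13  2.04  1.21  1.3  -2.76] wrist [ 0.37 -0.19  0.14]
15 75 ang 76 [-0.66  1.1   1.87  0.98  1.41 -2.09] wrist [ 0.45 -0.21  0.14]
30 -75 ang 77 [ 0.47  0.95  1.92 -1.37  1.08 -2.75] wrist [0.37 0.31 0.21]
30 -45 ang 52 [ 0.38  1.02  2.26  4.1   1.12 -0.15] wrist [0.27 0.23 0.21]
30 45 ang 52 [-0.7   1.02  2.26  1.58  1.04 -1.91] wrist [ 0.33 -0.13  0.21]
30 60 ang 64 [-0.67  
[... 1607 characters left out ...]
4  -0.14] wrist [0.43 0.14 0.35]
75 -45 ang 79 [ 0.03  0.63  2.05 -0.58  0.29 -0.67] wrist [0.42 0.12 0.35]
75 -30 ang 77 [-0.02  0.63  2.09 -0.46  0.2  -0.18] wrist [0.41 0.1  0.35]
75 -15 ang 76 [-0.06  0.62  2.11 -0.07  0.15 -2.2 ] wrist [0.4  0.09 0.35]
75 0 ang 75 [-0.12  0.62  2.12  0.44  0.16 -2.76] wrist [0.4  0.07 0.35]
75 15 ang 76 [-0.16  0.62  2.11  0.65  0.24 -2.17] wrist [0.41 0.05 0.35]
75 30 ang 77 [-0.2   0.63  2.09  0.67  0.33 -2.13] wrist [0.42 0.03 0.35]
75 45 ang 79 [-0.23  0.63  2.05  0.62  0.42 -2.13] wrist [0.43 0.01 0.35]
75 60 ang 83 [-0.24  0.64  2.01  0.54  0.52 -2.24] wrist [0.45 0.01 0.35]
75 75 ang 86 [-0.24  0.65  1.96  0.46  0.62 -2.57] wrist [0.47 0.   0.35]
```

```bash
cat > pt.py <<'E'
from ik import *
def ik6(p,Rt,s):
    f=lambda q:np.r_[(fk(q,K)[0]-p)*10,(Rt.inv()*fk(q,K)[1]*R.from_euler('Z',C)).as_rotvec()]
    r=least_squares(f,np.clip(s,LO+1e-3,HI-1e-3),bounds=(LO,HI)); return r.x,np.abs(r.fun).max()
C=-np.pi/2*-1
E
python3 - <<'E'
from pt import *
s=manip.sense(); q0=s['q']; Rc=R.from_quat(s['tool_rot'])
# frame const: quat.inv*fk = Rz(-pi/2) -> fk*Rz(pi/2)=quat
for el,ps in((30,45),(35,42),(45,30)):
    d=ddir(np.radians(el),np.radians(ps)); d0=Rc.as_matrix()[:,2]
    ax=np.cross(d0,d); an=np.arctan2(np.linalg.norm(ax),d0@d); ax/=np.linalg.norm(ax)
    Rt=R.from_rotvec(ax*an)*Rc
    tcp=cam(-.092,0,.06)-.019*d; q=q0
    print(el,ps,'rot/2pi tool',(( Rc.inv()*Rt).as_rotvec()/2/np.pi).round(4),'deg',np.degrees(an).round(1),'y',Rt.as_matrix()[:,1].round(2))
    for f in np.linspace(0,1,7):
        q,e=ik6(np.array(s['tcp_pos']),R.from_rotvec(ax*an*f)*Rc,q); print('r',q.round(2),round(e,4))
    for f in np.linspace(0,1,6)[1:]:
        q,e=ik6(np.array(s['tcp_pos'])*(1-f)+tcp*f,Rt,q); print('t',q.round(2),round(e,4),wrist(q).round(2))
    print('move in final axes',(Rt.inv().apply(tcp-s['tcp_pos'])/.5).round(4))
E
```

```text
30 45 rot/2pi tool [-0.1021 -0.044  -0.    ] deg 40.0 y [-0.51  0.71  0.48]
r [-0.2   0.16  2.2   0.71  0.33 -2.56] 0.0
r [-0.28  0.17  2.21  0.89  0.44 -2.79] 0.0366
r [-0.33  0.17  2.18  0.87  0.56 -2.79] 0.1056
r [-0.37  0.19  2.16  0.87  0.66 -2.79] 0.1701
r [-0.41  0.21  2.13  0.86  0.76 -2.79] 0.2295
r [-0.45  0.24  2.11  0.86  0.86 -2.79] 0.2827
r [-0.48  0.27  2.09  0.86  0.96 -2.79] 0.329
t [-0.46  0.35  2.08  0.85  0.9  -2.79] 0.3845 [ 0.38 -0.06  0.45]
t [-0.43  0.44  2.07  0.83  0.84 -2.79] 0.4389 [ 0.4  -0.06  0.42]
t [-0.42  0.52  2.05  0.81  0.79 -2.79] 0.4911 [ 0.42 -0.06  0.39]
t [-0.4   0.61  2.03  0.8   0.76 -2.79] 0.5399 [ 0.44 -0.06  0.36]
t [-0.39  0.7   2.    0.78  0.72 -2.79] 0.5846 [ 0.45 -0.07  0.32]
move in final axes [ 0.2493 -0.2257  0.1851]
35 42 rot/2pi tool [-0.0888 -0.036   0.    ] deg 34.5 y [-0.47  0.77  0.43]
r [-0.2   0.16  2.2   0.71  0.33 -2.56] 0.0
r [-0.28  0.17  2.21  0.89  0.43 -2.79] 0.0255
r [-0.32  0.17  2.19  0.88  0.53 -2.79] 0.0844
r [-0.36  0.18  2.17  0.87  0.62 -2.79] 0.1402
r [-0.39  0.2   2.15  0.86  0.72 -2.79] 0.1923
r [-0.43  0
[... 538 characters left out ...]

r [-0.2   0.16  2.2   0.71  0.33 -2.56] 0.0
r [-0.26  0.16  2.22  0.9   0.39 -2.79] 0.0029
r [-0.28  0.17  2.21  0.89  0.45 -2.79] 0.0407
r [-0.31  0.17  2.19  0.88  0.51 -2.79] 0.0775
r [-0.33  0.18  2.18  0.87  0.56 -2.79] 0.1132
r [-0.36  0.18  2.17  0.87  0.62 -2.79] 0.1477
r [-0.38  0.19  2.16  0.87  0.67 -2.79] 0.1809
t [-0.35  0.28  2.16  0.86  0.6  -2.79] 0.2358 [ 0.35 -0.01  0.47]
t [-0.32  0.37  2.15  0.86  0.54 -2.79] 0.2911 [ 0.36 -0.    0.44]
t [-0.3   0.46  2.14  0.86  0.48 -2.79] 0.3452 [ 0.38 -0.    0.41]
t [-0.28  0.55  2.12  0.85  0.44 -2.79] 0.3969 [0.4  0.   0.38]
t [-0.27  0.63  2.1   0.84  0.4  -2.79] 0.4453 [0.42 0.   0.34]
move in final axes [ 0.215  -0.1427  0.2723]
```

Joint 6 is the limit, so I'll roll the hand about its own axis first and then re-plan.

```bash
python3 -m crank '[{"dp":[0,0,0],"delta_rot":[0,0,0.018],"fingers":-1},{"dp":[0,0,0],"delta_rot":[0,0,0.018],"fingers":-1},{"dp":[0,0,0],"delta_rot":[0,0,0.018],"fingers":-1},{"dp":[0,0,0],"delta_rot":[0,0,0.018],"fingers":-1},{"dp":[0,0,0],"delta_rot":[0,0,0.018],"fingers":-1},{"dp":[0,0,0],"delta_rot":[0,0,0.018],"fingers":-1},{"dp":[0,0,0],"delta_rot":[0,0,0.018],"fingers":-1},{"dp":[0,0,0],"delta_rot":[0,0,0.018],"fingers":-1},{"dp":[0,0,0],"delta_rot":[0,0,0.018],"fingers":-1},{"dp":[0,0,0],"delta_rot":[0,0,0.018],"fingers":-1},{"dp":[0,0,0],"delta_rot":[0,0,0.018],"fingers":-1},{"dp":[0,0,0],"delta_rot":[0,0,0],"fingers":-1}]'
cat > plan2.py <<'E'
from pt import *
def plan(el,ps,lift=0,dist=.05):
    s=manip.sense(); q0=s['q']; Rc=R.from_quat(s['tool_rot'])
    d=ddir(np.radians(el),np.radians(ps)); d0=Rc.as_matrix()[:,2]
    ax=np.cross(d0,d); an=np.arctan2(np.linalg.norm(ax),d0@d); ax/=np.linalg.norm(ax)
    Rt=R.from_rotvec(ax*an)*Rc
    tcp=cam(-.042-dist,0,.06+lift)-.019*d; q=q0
    print(el,ps,'t',round(s['t'],2),'q',q0.round(2),'rot/2pi',((Rc.inv()*Rt).as_rotvec()/2/np.pi).round(4),'deg',np.degrees(an).round(1),'y',Rt.as_matrix()[:,1].round(2))
    for f in np.linspace(0,1,4):
        q,e=ik6(np.array(s['tcp_pos']),R.from_rotvec(ax*an*f)*Rc,q); print('r',q.round(2),round(e,4))
    for f in np.linspace(0,1,5)[1:]:
        q,e=ik6(np.array(s['tcp_pos'])*(1-f)+tcp*f,Rt,q); print('t',q.round(2),round(e,4),wrist(q).round(2))
    tip=np.array(s['tcp_pos'])+.019*d0
    print('tip in cam frame now',np.array([(tip-cam(0,0,0))@xc,(tip-cam(0,0,0))@yc,tip[2]]).round(4))
    print('move final axes',(Rt.inv().apply(tcp-s['tcp_pos'])/.5).round(4),'now axes',(Rc.inv().apply(tcp-s['tcp_pos'])/.5).round(4),'world',(tcp-s['tcp_pos']).round(3))
E
python3 -c "
from plan2 import *
for a in((30,45),(35,42),(45,30)): plan(*a)"
```

```text
t: 12.0
tcp_pos: [0.4514, 0.0808, 0.2611]
tool_rot: [0.494, 0.824, 0.188, 0.203]
force: [0.3, 0.2, 0.3]
finger_gap: -0.002
gripper_force: 0.0
30 45 t 12.0 q [-0.2   0.16  2.2   0.7   0.33 -1.3 ] rot/2pi [-0.0744  0.0828 -0.    ] deg 40.1 y [0.49 0.24 0.84]
r [-0.2   0.16  2.2   0.7   0.33 -1.3 ] 0.0
r [-0.41  0.2   2.25  1.2   0.59 -1.97] 0.0
r [-0.59  0.3   2.28  1.3   0.88 -2.25] 0.0
r [-0.7   0.45  2.27  1.28  1.12 -2.42] 0.0
t [-0.7   0.6   2.3   1.37  1.08 -2.61] 0.0 [ 0.31 -0.12  0.35]
t [-0.7   0.75  2.3   1.45  1.06 -2.79] 0.0 [ 0.32 -0.12  0.3 ]
t [-0.68  0.86  2.25  1.44  1.02 -2.79] 0.0415 [ 0.34 -0.13  0.26]
t [-0.68  0.96  2.19  1.42  1.   -2.79] 0.0766 [ 0.35 -0.14  0.22]
tip in cam frame now [-0.1068  0.0082  0.245 ]
move final axes [-0.1283 -0.3141  0.1841] now axes [ 0.0132 -0.187   0.3375] world [ 0.016 -0.017 -0.192]
35 42 t 12.0 q [-0.2   0.16  2.2   0.7   0.33 -1.3 ] rot/2pi [-0.0625  0.0728  0.    ] deg 34.5 y [0.53 0.29 0.8 ]
r [-0.2   0.16  2.2   0.7   0.33 -1.3 ] 0.0
r [-0.39  0.19  2.24  1.15  0.55 -1.9 ] 0.0
r [-0.54  0.27  2.27  1.27  0.8  -2.17] 0.0
r [-0
[... 459 characters left out ...]
 t 12.0 q [-0.2   0.16  2.2   0.7   0.33 -1.3 ] rot/2pi [-0.0393  0.0432 -0.    ] deg 21.0 y [0.6  0.37 0.7 ]
r [-0.2   0.16  2.2   0.7   0.33 -1.3 ] 0.0
r [-0.32  0.17  2.23  1.05  0.45 -1.74] 0.0
r [-0.42  0.2   2.26  1.21  0.6  -1.99] 0.0
r [-0.52  0.25  2.27  1.28  0.76 -2.15] 0.0
t [-0.52  0.4   2.32  1.49  0.72 -2.44] 0.0 [ 0.3  -0.05  0.41]
t [-0.52  0.56  2.36  1.71  0.73 -2.74] 0.0 [ 0.31 -0.05  0.36]
t [-0.51  0.69  2.32  1.74  0.71 -2.79] 0.0463 [ 0.33 -0.06  0.33]
t [-0.51  0.8   2.27  1.73  0.69 -2.79] 0.0924 [ 0.35 -0.06  0.29]
tip in cam frame now [-0.1068  0.0082  0.245 ]
move final axes [-0.0613 -0.2549  0.2714] now axes [ 0.0213 -0.1798  0.3311] world [ 0.015 -0.012 -0.188]
```

```bash
python3 -m crank '[{"dp":[0,0,0],"delta_rot":[0,0,0.018],"fingers":-1},{"dp":[0,0,0],"delta_rot":[0,0,0.018],"fingers":-1},{"dp":[0,0,0],"delta_rot":[0,0,0.018],"fingers":-1},{"dp":[0,0,0],"delta_rot":[0,0,0.018],"fingers":-1},{"dp":[0,0,0],"delta_rot":[0,0,0.018],"fingers":-1},{"dp":[0,0,0],"delta_rot":[0,0,0.018],"fingers":-1},{"dp":[0,0,0],"delta_rot":[0,0,0.018],"fingers":-1},{"dp":[0,0,0],"delta_rot":[0,0,0.018],"fingers":-1},{"dp":[0,0,0],"delta_rot":[0,0,0.018],"fingers":-1},{"dp":[0,0,0],"delta_rot":[0,0,0.018],"fingers":-1},{"dp":[0,0,0],"delta_rot":[0,0,0],"fingers":-1}]'
python3 -c "
from plan2 import *
for a in((30,45),(25,40),(35,38)): plan(*a)"
```

```text
t: 12.92
tcp_pos: [0.4512, 0.0808, 0.2612]
tool_rot: [0.858, 0.432, 0.268, 0.072]
force: [-0.8, -0.8, -0.3]
finger_gap: 0.004
gripper_force: 0.0
30 45 t 12.92 q [-0.2   0.16  2.2   0.7   0.33 -0.18] rot/2pi [0.043  0.1026 0.    ] deg 40.1 y [ 0.85 -0.5   0.16]
r [-0.2   0.16  2.2   0.7   0.33 -0.18] 0.0
r [-0.41  0.2   2.25  1.2   0.59 -0.84] 0.0
r [-0.59  0.3   2.28  1.3   0.88 -1.12] 0.0
r [-0.7   0.45  2.27  1.28  1.12 -1.29] 0.0
t [-0.7   0.6   2.3   1.37  1.08 -1.48] 0.0 [ 0.31 -0.12  0.35]
t [-0.7   0.75  2.3   1.45  1.06 -1.66] 0.0 [ 0.32 -0.12  0.3 ]
t [-0.7   0.89  2.29  1.52  1.04 -1.81] 0.0 [ 0.32 -0.13  0.26]
t [-0.7   1.02  2.26  1.58  1.04 -1.93] 0.0 [ 0.33 -0.13  0.21]
tip in cam frame now [-0.1069  0.0083  0.2451]
move final axes [-0.339  -0.0184  0.1843] now axes [-0.1634 -0.092   0.3377] world [ 0.016 -0.017 -0.192]
25 40 t 12.92 q [-0.2   0.16  2.2   0.7   0.33 -0.18] rot/2pi [ 0.0263  0.1138 -0.    ] deg 42.1 y [ 0.8  -0.55  0.24]
r [-0.2   0.16  2.2   0.7   0.33 -0.18] 0.0
r [-0.42  0.21  2.28  1.32  0.58 -0.97] 0.0
r [-0.61  0.33  2.34  1.45  0.89 -1.32] 0.0
r [
[... 450 characters left out ...]
35 38 t 12.92 q [-0.2   0.16  2.2   0.7   0.33 -0.18] rot/2pi [0.0299 0.0856 0.    ] deg 32.6 y [ 0.81 -0.55  0.22]
r [-0.2   0.16  2.2   0.7   0.33 -0.18] 0.0
r [-0.38  0.19  2.25  1.18  0.53 -0.8 ] 0.0
r [-0.53  0.26  2.29  1.33  0.77 -1.09] 0.0
r [-0.65  0.37  2.31  1.35  0.99 -1.28] 0.0
t [-0.65  0.53  2.34  1.48  0.96 -1.51] 0.0 [ 0.3  -0.09  0.37]
t [-0.66  0.7   2.36  1.61  0.95 -1.73] 0.0 [ 0.3  -0.09  0.33]
t [-0.66  0.85  2.36  1.71  0.97 -1.92] 0.0 [ 0.31 -0.1   0.28]
t [-0.66  1.    2.34  1.79  0.99 -2.07] 0.0 [ 0.31 -0.1   0.23]
tip in cam frame now [-0.1069  0.0083  0.2451]
move final axes [-0.3127 -0.0415  0.2173] now axes [-0.1602 -0.0947  0.3348] world [ 0.015 -0.015 -0.19 ]
```

```bash
python3 -m crank '[{"dp":[0,0,0],"delta_rot":[0.0024,0.0103,0],"fingers":-1},{"dp":[0,0,0],"delta_rot":[0.0024,0.0103,0],"fingers":-1},{"dp":[0,0,0],"delta_rot":[0.0024,0.0103,0],"fingers":-1},{"dp":[0,0,0],"delta_rot":[0.0024,0.0103,0],"fingers":-1},{"dp":[0,0,0],"delta_rot":[0.0024,0.0103,0],"fingers":-1},{"dp":[0,0,0],"delta_rot":[0.0024,0.0103,0],"fingers":-1},{"dp":[0,0,0],"delta_rot":[0.0024,0.0103,0],"fingers":-1},{"dp":[0,0,0],"delta_rot":[0.0024,0.0103,0],"fingers":-1},{"dp":[0,0,0],"delta_rot":[0.0024,0.0103,0],"fingers":-1},{"dp":[0,0,0],"delta_rot":[0.0024,0.0103,0],"fingers":-1},{"dp":[0,0,0],"delta_rot":[0.0024,0.0103,0],"fingers":-1},{"dp":[0,0,0],"delta_rot":[0,0,0],"fingers":-1}]'
python3 -c "
from plan2 import *
plan(25,40)"
```

```text
t: 13.92
tcp_pos: [0.45, 0.0792, 0.2579]
tool_rot: [0.73, 0.45, 0.495, -0.141]
force: [1.0, 0.6, 0.4]
finger_gap: -0.001
gripper_force: 0.0
25 40 t 13.92 q [-0.72  0.48  2.35  1.43  1.1  -1.5 ] rot/2pi [0.0008 0.0091 0.    ] deg 3.3 y [ 0.8  -0.55  0.24]
r [-0.72  0.48  2.35  1.43  1.1  -1.5 ] 0.0
r [-0.73  0.49  2.36  1.43  1.12 -1.52] 0.0
r [-0.74  0.51  2.36  1.43  1.14 -1.54] 0.0
r [-0.74  0.52  2.36  1.43  1.16 -1.55] 0.0
t [-0.74  0.69  2.38  1.51  1.14 -1.76] 0.0 [ 0.29 -0.11  0.33]
t [-0.74  0.85  2.38  1.59  1.13 -1.93] 0.0 [ 0.29 -0.12  0.28]
t [-0.74  1.    2.35  1.64  1.14 -2.07] 0.0 [ 0.3  -0.12  0.23]
t [-0.75  1.13  2.32  1.68  1.15 -2.17] 0.0 [ 0.3  -0.13  0.19]
tip in cam frame now [-0.1053  0.0169  0.2489]
move final axes [-0.3445 -0.0483  0.1585] now axes [-0.3348 -0.0492  0.1777] world [ 0.016 -0.015 -0.19 ]
```

```bash
python3 -m crank '[{"dp":[-0.0235,-0.0035,0.0122],"delta_rot":[0,0,0],"fingers":-1},{"dp":[-0.0235,-0.0035,0.0122],"delta_rot":[0,0,0],"fingers":-1},{"dp":[-0.0235,-0.0035,0.0122],"delta_rot":[0,0,0],"fingers":-1},{"dp":[-0.0235,-0.0035,0.0122],"delta_rot":[0,0,0],"fingers":-1},{"dp":[-0.0235,-0.0035,0.0122],"delta_rot":[0,0,0],"fingers":-1},{"dp":[-0.0235,-0.0035,0.0122],"delta_rot":[0,0,0],"fingers":-1},{"dp":[-0.0235,-0.0035,0.0122],"delta_rot":[0,0,0],"fingers":-1},{"dp":[-0.0235,-0.0035,0.0122],"delta_rot":[0,0,0],"fingers":-1},{"dp":[-0.0235,-0.0035,0.0122],"delta_rot":[0,0,0],"fingers":-1},{"dp":[-0.0235,-0.0035,0.0122],"delta_rot":[0,0,0],"fingers":-1},{"dp":[0,0,0],"delta_rot":[0,0,0],"fingers":-1},{"dp":[0,0,0],"delta_rot":[0,0,0],"fingers":-1}]'
python3 -c "
from plan2 import *
plan(28,40)
p,d=snap('side','s3');q,e=snap('top','t3')
cv2.imwrite('pics/c4.png',np.hstack([cv2.resize(a,(400,300)) for a in(p[60:330,150:510],q[120:390,180:540])])[:,:,::-1])"
```

```text
t: 14.92
tcp_pos: [0.4591, 0.0704, 0.1267]
tool_rot: [0.729, 0.451, 0.495, -0.141]
force: [-0.6, 0.6, -0.1]
finger_gap: -0.004
gripper_force: 0.0
28 40 t 14.92 q [-0.72  0.93  2.38  1.68  1.09 -2.04] rot/2pi [ 0.0028  0.001  -0.    ] deg 1.1 y [ 0.81 -0.54  0.23]
r [-0.72  0.93  2.38  1.68  1.09 -2.04] 0.0
r [-0.72  0.93  2.37  1.67  1.09 -2.03] 0.0
r [-0.72  0.93  2.37  1.66  1.09 -2.02] 0.0
r [-0.72  0.93  2.36  1.64  1.09 -2.  ] 0.0
t [-0.72  0.97  2.36  1.66  1.09 -2.04] 0.0 [ 0.3  -0.12  0.24]
t [-0.72  1.01  2.34  1.68  1.09 -2.08] 0.0 [ 0.3  -0.12  0.23]
t [-0.72  1.05  2.33  1.69  1.1  -2.11] 0.0 [ 0.3  -0.12  0.21]
t [-0.72  1.09  2.32  1.7   1.1  -2.13] 0.0 [ 0.3  -0.12  0.2 ]
tip in cam frame now [-0.0977  0.0067  0.1178]
move final axes [-0.1033 -0.0092  0.0544] now axes [-0.103  -0.0102  0.0549] world [ 0.007 -0.006 -0.058]
```

View pics/c4.png

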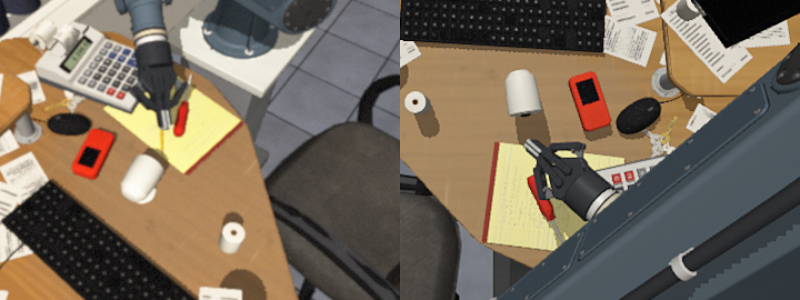

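The hand hovers before the lens, coming in from the right of the camera, and everything else is in place. I'll check the tilt from both clear views and then descend to the pointing height.

```bash
python3 -c "
import sys; sys.argv=['x','0.0']
from chk import *
est([('side','side0')],'s0');est([('top','top0')],'t0');est([('side','s3')],'s3');est([('top','t3')],'t3');est([('side','s3'),('top','t3')],'both3')" 
python3 -m crank '[{"dp":[-0.017,-0.0017,0.009],"delta_rot":[0.001,0,0],"fingers":-1},{"dp":[-0.017,-0.0017,0.009],"delta_rot":[0.001,0,0],"fingers":-1},{"dp":[-0.017,-0.0017,0.009],"delta_rot":[0.001,0,0],"fingers":-1},{"dp":[-0.017,-0.0017,0.009],"delta_rot":[0,0,0],"fingers":-1},{"dp":[-0.017,-0.0017,0.009],"delta_rot":[0,0,0],"fingers":-1},{"dp":[-0.017,-0.0017,0.009],"delta_rot":[0,0,0],"fingers":-1},{"dp":[0,0,0],"delta_rot":[0,0,0],"fingers":-1},{"dp":[0,0,0],"delta_rot":[0,0,0],"fingers":-1}]'
python3 -c "
from plan2 import *
plan(28,40)"|tail -2
```

```text
s0 1052 [0.5671 0.0915 0.1549 0.3255] tilt-only [0.324] 0.00065
t0 1143 [0.5694 0.0909 0.1518 0.318 ] tilt-only [0.324] 0.00082
s3 1102 [ 0.5675  0.0915  0.1513 -0.0118] tilt-only [-0.013] 0.00077
t3 1090 [ 0.5695  0.0909  0.1504 -0.0266] tilt-only [-0.017] 0.00082
both3 2192 [ 0.5682  0.0911  0.1509 -0.0181] tilt-only [-0.015] 0.00081
t: 15.68
tcp_pos: [0.4656, 0.064, 0.069]
tool_rot: [0.728, 0.455, 0.491, -0.148]
force: [-0.4, 0.0, -0.1]
finger_gap: 0.004
gripper_force: 0.0
tip in cam frame now [-0.0926 -0.0003  0.06  ]
move final axes [0.0003 0.0004 0.0011] now axes [0.0003 0.0004 0.0011] world [ 0.001  0.    -0.   ]
```

The tip is 50 mm in front of the lens and on its axis, and the tilt is about -0.015 rad. Holding for more than 3 s.

```bash
H='' ; 
python3 -m crank '[{"dp":[0,0,0],"delta_rot":[0,0,0],"fingers":-1},{"dp":[0,0,0],"delta_rot":[0,0,0],"fingers":-1},{"dp":[0,0,0],"delta_rot":[0,0,0],"fingers":-1},{"dp":[0,0,0],"delta_rot":[0,0,0],"fingers":-1},{"dp":[0,0,0],"delta_rot":[0,0,0],"fingers":-1},{"dp":[0,0,0],"delta_rot":[0,0,0],"fingers":-1},{"dp":[0,0,0],"delta_rot":[0,0,0],"fingers":-1},{"dp":[0,0,0],"delta_rot":[0,0,0],"fingers":-1},{"dp":[0,0,0],"delta_rot":[0,0,0],"fingers":-1},{"dp":[0,0,0],"delta_rot":[0,0,0],"fingers":-1},{"dp":[0,0,0],"delta_rot":[0,0,0],"fingers":-1},{"dp":[0,0,0],"delta_rot":[0,0,0],"fingers":-1}]'
python3 -m crank '[{"dp":[0,0,0],"delta_rot":[0,0,0],"fingers":-1},{"dp":[0,0,0],"delta_rot":[0,0,0],"fingers":-1},{"dp":[0,0,0],"delta_rot":[0,0,0],"fingers":-1},{"dp":[0,0,0],"delta_rot":[0,0,0],"fingers":-1},{"dp":[0,0,0],"delta_rot":[0,0,0],"fingers":-1},{"dp":[0,0,0],"delta_rot":[0,0,0],"fingers":-1},{"dp":[0,0,0],"delta_rot":[0,0,0],"fingers":-1},{"dp":[0,0,0],"delta_rot":[0,0,0],"fingers":-1},{"dp":[0,0,0],"delta_rot":[0,0,0],"fingers":-1},{"dp":[0,0,0],"delta_rot":[0,0,0],"fingers":-1},{"dp":[0,0,0],"delta_rot":[0,0,0],"fingers":-1},{"dp":[0,0,0],"delta_rot":[0,0,0],"fingers":-1}]'
python3 -m crank '[{"dp":[0,0,0],"delta_rot":[0,0,0],"fingers":-1},{"dp":[0,0,0],"delta_rot":[0,0,0],"fingers":-1},{"dp":[0,0,0],"delta_rot":[0,0,0],"fingers":-1},{"dp":[0,0,0],"delta_rot":[0,0,0],"fingers":-1},{"dp":[0,0,0],"delta_rot":[0,0,0],"fingers":-1},{"dp":[0,0,0],"delta_rot":[0,0,0],"fingers":-1},{"dp":[0,0,0],"delta_rot":[0,0,0],"fingers":-1},{"dp":[0,0,0],"delta_rot":[0,0,0],"fingers":-1},{"dp":[0,0,0],"delta_rot":[0,0,0],"fingers":-1},{"dp":[0,0,0],"delta_rot":[0,0,0],"fingers":-1},{"dp":[0,0,0],"delta_rot":[0,0,0],"fingers":-1},{"dp":[0,0,0],"delta_rot":[0,0,0],"fingers":-1}]'
python3 -m crank '[{"dp":[0,0,0],"delta_rot":[0,0,0],"fingers":-1},{"dp":[0,0,0],"delta_rot":[0,0,0],"fingers":-1},{"dp":[0,0,0],"delta_rot":[0,0,0],"fingers":-1},{"dp":[0,0,0],"delta_rot":[0,0,0],"fingers":-1},{"dp":[0,0,0],"delta_rot":[0,0,0],"fingers":-1},{"dp":[0,0,0],"delta_rot":[0,0,0],"fingers":-1},{"dp":[0,0,0],"delta_rot":[0,0,0],"fingers":-1},{"dp":[0,0,0],"delta_rot":[0,0,0],"fingers":-1}]'
python3 -c "
from plan2 import *
plan(28,40)
s=manip.sense();Rc=R.from_quat(s['tool_rot']);q=s['q']
print('up .22',Rc.inv().apply([0,0,.22])/.5)
for dz in(.1,.2,.26):
  for dy in (0,-.1):
    q2,e=ik6(s['tcp_pos']+np.array([0,dy,dz]),Rc,q);print(dz,dy,q2.round(2),e)"|tail -9
```

```text
t: 16.68
tcp_pos: [0.4655, 0.0641, 0.0697]
tool_rot: [0.728, 0.455, 0.491, -0.147]
force: [0.5, 0.1, 0.4]
finger_gap: -0.001
gripper_force: 0.0
t: 17.68
tcp_pos: [0.4655, 0.0641, 0.0698]
tool_rot: [0.728, 0.455, 0.491, -0.147]
force: [0.1, -0.5, 0.2]
finger_gap: -0.002
gripper_force: 0.0
t: 18.68
tcp_pos: [0.4655, 0.0641, 0.0698]
tool_rot: [0.728, 0.455, 0.491, -0.147]
force: [-0.3, 0.6, -0.4]
finger_gap: 0.001
gripper_force: 0.0
t: 19.35
tcp_pos: [0.4655, 0.0641, 0.0698]
tool_rot: [0.728, 0.455, 0.491, -0.147]
force: [-0.1, 0.1, 1.3]
finger_gap: 0.001
gripper_force: 0.0
tip in cam frame now [-0.0926 -0.0002  0.0607]
move final axes [-0.0011  0.0003  0.0018] now axes [-0.0011  0.0003  0.0018] world [ 0.001  0.    -0.001]
up .22 [ 0.37357139  0.1019956  -0.20890504]
0.1 0 [-0.72  0.77  2.34  1.55  1.08 -1.8 ] 4.029014258228435e-12
0.1 -0.1 [-0.93  0.74  2.21  1.27  1.12 -1.63] 6.938893903907228e-16
0.2 0 [-0.72  0.44  2.28  1.35  1.12 -1.37] 3.730349362740526e-12
0.2 -0.1 [-0.93  0.47  2.16  1.15  1.24 -1.3 ] 2.5424107263916085e-13
0.26 0 [-0.72  0.27  2.21  1.25  1.19 -1.11] 1.6653345369377348e-15
0.26 -0.1 [-0.93  0.32  2.1   1.09  1.33 -1.11] 1.4799939052068112e-10
```

Held for 3.5 s. Now the hand goes well away: straight up first, then to the side.

```bash
python3 -m crank '[{"dp":[0.034,0.0093,-0.019],"delta_rot":[0,0,0],"fingers":-1},{"dp":[0.034,0.0093,-0.019],"delta_rot":[0,0,0],"fingers":-1},{"dp":[0.034,0.0093,-0.019],"delta_rot":[0,0,0],"fingers":-1},{"dp":[0.034,0.0093,-0.019],"delta_rot":[0,0,0],"fingers":-1},{"dp":[0.034,0.0093,-0.019],"delta_rot":[0,0,0],"fingers":-1},{"dp":[0.034,0.0093,-0.019],"delta_rot":[0,0,0],"fingers":-1},{"dp":[0.034,0.0093,-0.019],"delta_rot":[0,0,0],"fingers":-1},{"dp":[0.034,0.0093,-0.019],"delta_rot":[0,0,0],"fingers":-1},{"dp":[0.034,0.0093,-0.019],"delta_rot":[0,0,0],"fingers":-1},{"dp":[0.034,0.0093,-0.019],"delta_rot":[0,0,0],"fingers":-1},{"dp":[0.034,0.0093,-0.019],"delta_rot":[0,0,0],"fingers":-1},{"dp":[0,0,0],"delta_rot":[0,0,0],"fingers":-1}]'
python3 -c "
from plan2 import *
s=manip.sense();Rc=R.from_quat(s['tool_rot']);v=np.array([-.02,-.15,.03]);print(s['tcp_pos'],Rc.inv().apply(v)/.5)
q,e=ik6(s['tcp_pos']+v,Rc,s['q']);print(q.round(2),e)"
```

```text
t: 20.35
tcp_pos: [0.4656, 0.0646, 0.2928]
tool_rot: [0.727, 0.456, 0.492, -0.145]
force: [0.4, -0.7, -0.2]
finger_gap: 0.004
gripper_force: 0.0
[0.46558428 0.06457028 0.29276848] [-0.10921894  0.14430839 -0.2498926 ]
[-1.05  0.36  2.07  1.01  1.4  -1.16] 2.414501931724544e-10
```

```bash
python3 -m crank '[{"dp":[-0.0137,0.018,-0.031],"delta_rot":[0,0,0],"fingers":-1},{"dp":[-0.0137,0.018,-0.031],"delta_rot":[0,0,0],"fingers":-1},{"dp":[-0.0137,0.018,-0.031],"delta_rot":[0,0,0],"fingers":-1},{"dp":[-0.0137,0.018,-0.031],"delta_rot":[0,0,0],"fingers":-1},{"dp":[-0.0137,0.018,-0.031],"delta_rot":[0,0,0],"fingers":-1},{"dp":[-0.0137,0.018,-0.031],"delta_rot":[0,0,0],"fingers":-1},{"dp":[-0.0137,0.018,-0.031],"delta_rot":[0,0,0],"fingers":-1},{"dp":[-0.0137,0.018,-0.031],"delta_rot":[0,0,0],"fingers":-1},{"dp":[0,0,0],"delta_rot":[0,0,0],"fingers":-1},{"dp":[0,0,0],"delta_rot":[0,0,0],"fingers":-1},{"dp":[0,0,0],"delta_rot":[0,0,0],"fingers":-1}]'
python3 - <<'E'
import sys; sys.argv=['x','0.0']
from chk import *
p,_=snap('side','s4'); q,_=snap('top','t4')
est([('side','s4')],'s4');est([('top','t4')],'t4')
a=np.load('/tmp/side0.npz')['p'].astype(int)
for n,(u,v) in dict(meter=(234,198),roll=(359,273)).items(): print(n,np.abs(a-p)[v-18:v+18,u-18:u+18].mean().round(2))
cv2.imwrite('pics/c5.png',np.hstack([cv2.resize(x,(400,300)) for x in(p,q)])[:,:,::-1])
E
```

```text
t: 21.27
tcp_pos: [0.4455, -0.0842, 0.3185]
tool_rot: [0.728, 0.455, 0.491, -0.149]
force: [0.3, 0.1, -0.1]
finger_gap: -0.002
gripper_force: 0.0
s4 1103 [ 0.5674  0.0916  0.1567 -0.0115] tilt-only [-0.012] 0.00077
t4 1086 [ 0.5694  0.0908  0.1533 -0.0197] tilt-only [-0.01] 0.00082
meter 3.56
roll 1.95
```

View pics/c5.png

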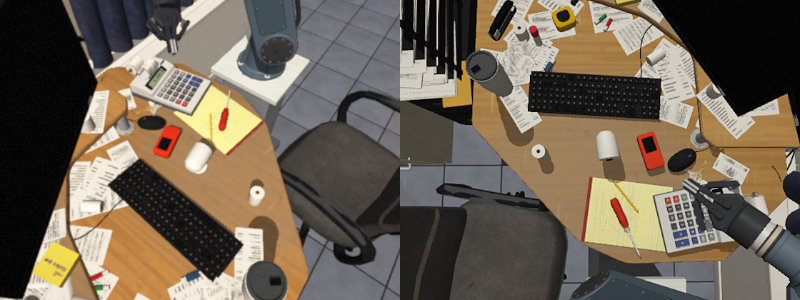

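The hand is clear of the camera by more than 25 cm. The camera is level and in place, and the meter and roll haven't moved.

```bash
python3 -c "
from station import manip
print(manip.sign_off())"
```

```text
the job is handed in; nothing more can be done
None
```

Job handed in at about 21 s: head measured level to within about 0.02 rad and foot not moved, fingertips held 5 cm in front of the lens for 3.5 s (hand about 47° off the lens axis, since the arm could not reach straight on), then hand drawn back more than 20 cm with the meter case and paper roll left where they were.

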